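# Zero the bench comparator on its master, then gauge the spacer

### The arm

A 6-joint arm with a two-finger parallel gripper is mounted at the origin on the work surface. World frame = base frame: x ahead of the robot, y to its left, z up, the work surface at z = 0. Lengths are in m, angles in rad, forces in N, time in s.
With the tool pointing down it reaches from about 0.2 to 0.875 m from the base axis. Payload 3.4 kg.
Tool frame: the origin (TCP) lies at the very end of the fingers, on their centre line; the grasp point (between the pads) lies 19 mm behind it (r.grip_depth is the distance from the TCP to the grasp point, in m); z points along the fingers, y is the direction in which the jaws open and shut (so a half turn about z gives the same grasp; the last joint's range is limited). The gripper opens to 94 mm and grips with 3 to 60 N. Pads are 16 mm wide; open, the fingers measure 119 mm over their backs; the gripper's body (75 mm by 177 mm) begins 78 mm behind the grasp point.
Start: joints at [1.116, 0.276, 1.505, -0, 1.361, -0.121], TCP at [0.188, 0.543, 0.205] pointing down, gripper open.
Joint ranges: [-2.89, 2.89], [-0.75, 2.08], [0.22, 2.7], [-1.18, 4.32], [0.11, 2.71], [-2.7, 2.7]. Speed limits (rad/s): [2.57, 2.57, 3.14, 3.14, 3.14, 3.14].

### API

Orientations are given as a unit quaternion [x, y, z, w].
In Python, from plant import get_state, optics, r gives the robot as it stands.
- The arm moves only by the shell command python3 -m pendant 'ROWS' [FORCE]. ROWS is JSON, a list of rows, each an object with "slide": the shift along the tool's x, y, z in m, a list of three; "rot": the turn, a rotation vector about the tool's x, y, z in rad, a list of three; "grip": the finger opening in m, from 0 to 0.094. A call has 1 to 20 rows; each row shifts and turns the pose as measured when the row begins, along the tool's axes as they then stand; what a row does not reach is not made up. A row lasts 1/12 s, in which the tool goes at most 41.7 mm and 7.16 degrees, less where a joint would pass 70% of its speed; a pose out of reach is approached as far as the arm can. A call with a gripper value outside its range is refused whole. The fingers move at their own pace and stop on an object; FORCE is the grip in N (left out, the last holds). Time passes only in rows, so rows that do not move let the fingers close. It gives the time, the measured TCP pose, the force and the opening at its end, in the units of the state.
- get_state(): the state, without advancing time (a new reading comes with each control period).
- optics.camera(name): name is "scene" or "top" or "wrist"; returns a dict with "img" (384x512x3 uint8, blue, green, red), "range_z" (384x512 float32, m along the optical axis (not along the pixel's ray), 0 where there is no reading), "mtx" (3x3 intrinsics, pixels), "origin" and "orientation" of the camera in the world. Camera axes: x right, y up, looking along -z (the intrinsics and any distortion apply to the point x, -y, -z); pixel columns grow to the right and rows downward; lengths in m; the calibration is good to about 2 mm. A picture is of the moment at which its call begins.
- r.finish_job(): hands the job in, once; it reports no verdict.
The state is a dict: "clock": time; "joint_positions": joint angles; "qvel": joint speeds; "effort": joint torques, N m; "position": TCP position; "ee_rot": TCP orientation; "wrist_force": force on the tool from outside, world axes, zero at the start; "moment": the same for the moment, N m; "gripper_width": finger opening in m.
Only numpy, scipy, OpenCV 4.12 (cv2) and the standard library are available. Lean on these libraries where they do the work, as an engineer would, in place of code of your own. Each camera call takes 0.05 s, during which the arm holds its last target. There are 200 camera calls.

### The job

The plain steel master block is standing in the bench comparator: press the zero button fully down with the master still in, and do not press it again once the master is out. Then lift the master out and stand it upright in the empty black tray, and stand the tall grooved aluminium spacer in its place between the jaws, square, groove upwards and fully down on the bed. Set the blocks down, do not drop them.

Things in the scene. Friction and masses are not known exactly. Their poses are not given: they have to be found in the camera images.
- comparator: Bench comparator, fixed: white base plate 100 (x) x 180 (y) x 20 mm, from y = -127 to +53 mm; black gauge housing 70 x 70 mm, top at z = 56 mm, on its -y end. Origin on the bench under the middle of the seat, z up. It gauges along its y, between a fixed steel anvil (face at y = +16 mm) and a sprung steel jaw on the -y side. Nothing bounds the seat in x.
- seat (a point): Middle of the bed, 20 mm above the bench: a block stands centred here. The empty gap is 24 mm; the jaw slides back up to 16 mm, so a 32 mm block opens it 8 mm (2 N). Jaw and anvil: 24 mm wide in x, upright from 6 to 22 mm above the bed, then flaring out 14 mm each over the next 20 mm: a block pushed down from above opens the jaw, but must be pushed to the bed, it is pinched.
- zero_top (a point): Middle of the top of the zero button when up, 78 mm above the bench, over the housing at the comparator's x = 0, y = -89 mm. The button is grey, round, 24 mm across, in a round collar 40 mm across whose rim lies 10 mm below this point. The point moves down with the button.
- zero (a joint): The zero button's travel downwards: 0 = up, 0.006 m = fully down; sprung, about 5 N fully down. Pressed beyond 4 mm it zeroes the comparator.
- master: Master block: plain solid steel, flat top, 40 (x) x 32 (y) x 70 mm high, about 0.7 kg. Origin at the centre of its underside, z up. It starts standing in the comparator, its x and y along the comparator's x and y, its 32 mm thickness between the jaws.
- spacer: Aluminium spacer, 40 (x) x 32 (y) x 70 mm high, about 0.23 kg, a groove 14 mm wide, 12 mm deep across its top along its y. Origin at the centre of its underside, z up. It starts upright on the bench; near it stand a grooved spacer only 36 mm high and a round standoff (not wanted). In the comparator its y lies along the comparator's y, either way round, 32 mm between the jaws.
- tray: Empty shallow black square tray, fixed on the bench, 140 x 140 mm outside, walls 4 mm thick and 16 mm high, floor 4 mm thick. Origin at the centre of its underside, z up. The master goes here.
Things that resemble listed ones, but are neither listed nor needed, are in the scene too. What is shaped like the spacer but red or yellow is not meant.

How it is judged:
On the way:
1. the zero button is pressed down with the master standing in the comparator (value of joint zero above 0.004 m and x of master in the frame of comparator between -0.014 and 0.014 m and y of master in the frame of comparator between -0.01 and 0.01 m and z of master in the frame of comparator between 0.015 and 0.026 m and angle between master's own z axis and vertical below 0.14 rad and angle between the x axis of master and the x axis of comparator, either way round below 0.2 rad), for 0.1 s.
At the end, for the whole second after the job is handed in: Spacer upright (8 deg), groove up, in the comparator within 14 mm (x) and 10 mm (y) of the seat's centre, square within 11 deg, down on the bed within 5 mm; master upright on the tray floor, within 52 mm of its centre along x and y; zero button up; both blocks at rest (x of spacer in the frame of comparator between -0.014 and 0.014 m and y of spacer in the frame of comparator between -0.01 and 0.01 m and z of spacer in the frame of comparator between 0.015 and 0.026 m and angle between each of spacer, master's own z axis and vertical below 0.14 rad and angle between the x axis of spacer and the x axis of comparator, either way round below 0.2 rad and x of master in the frame of tray between -0.052 and 0.052 m and y of master in the frame of tray between -0.052 and 0.052 m and z of master in the frame of tray below 0.012 m and value of joint zero below 0.002 m and linear speed of each of master, spacer below 0.02 m/s); the robot touches nothing.
It fails at once if the zero button is pressed more than half way while the master is not standing in the comparator (value of joint zero above 0.003 m and distance between master and comparator above 0.04 m).
It fails at once if the master is dropped (falls freely faster than 0.7 m/s) (linear speed of master above 0.7 m/s and contact force between master and anything else below 0.02 N).
It fails at once if the spacer is dropped (falls freely faster than 0.7 m/s) (linear speed of spacer above 0.7 m/s and contact force between spacer and anything else below 0.02 N).
It also fails if it takes over 69 s, if anything falls off the work surface, if the arm or the gripper's body presses on something with over 40 N, if the wrist force passes 120 N, or if a joint passes its speed limit or range.

## Working session

There is one attempt and no reset: what is moved stays moved. The work goes in short steps, Python scripts to look and compute and a shell command to move; the robot and the scene stay as the last step left them, time stands still between calls to the robot, and variables do not carry over. Pictures are saved under pics/ and viewed, about 8 in all and at most 12, crops included, and the job is handed in when it is done.

```bash
mkdir -p pics; ls; python3 - <<'E'
from plant import get_state, optics, r
import cv2
s=get_state(); print(s)
for n in("top","scene"):
    c=optics.camera(n); cv2.imwrite(f"pics/{n}0.png",c["img"]); print(n,c["mtx"],c["origin"],c["orientation"],{k:v for k,v in c.items() if k not in("img","range_z")}.keys(),(c["range_z"]>0).mean())
E
```

```text
pics
{'clock': 0.0, 'joint_positions': array([ 1.11600637e+00,  2.76558522e-01,  1.50610879e+00, -2.10365500e-05,
        1.36070744e+00, -1.21010478e-01]), 'qvel': array([ 0.00061692, -0.00066058,  0.0014713 ,  0.00153901, -0.00040519,
        0.00062011]), 'effort': array([-3.26361487e-04, -4.04586232e+01, -2.37230051e+01,  7.01195374e-02,
        3.45037377e-02, -1.40543234e-04]), 'position': array([0.18814594, 0.54274485, 0.20463526]), 'ee_rot': array([ 1.66113871e-01,  9.86106175e-01, -8.57297782e-04, -2.43142877e-04]), 'wrist_force': array([0.15051917, 0.43474807, 0.49609744]), 'moment': array([ 0.00283317, -0.02973128,  0.00694722]), 'gripper_width': 0.09419998570484094}
top [[384.45496651   0.         257.99002951]
 [  0.         384.45496651 192.05883771]
 [  0.           0.           1.        ]] [0.38408652 0.02369484 1.022886  ] [-0.05876749  0.06763523  0.70457605 -0.70394918] dict_keys(['mtx', 'origin', 'orientation']) 0.9958292643229166
scene [[450.88927178   0.         253.74223623]
 [  0.         450.88927178 193.48353585]
 [  0.           0.           1.        ]] [ 1.06406208 -0.50970173  0.94704278] [0.3154871  0.13273528 0.34162444 0.87529536] dict_keys(['mtx', 'origin', 'orientation']) 0.9961344401041666
```

View pics/top0.png

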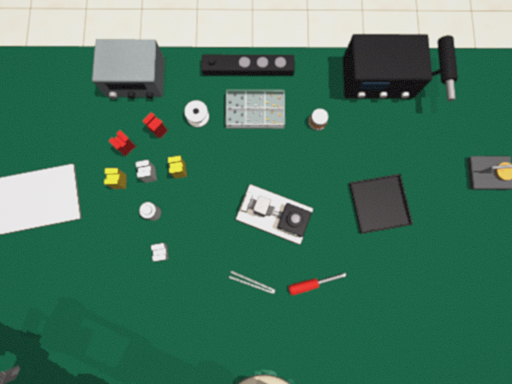

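View pics/scene0.png

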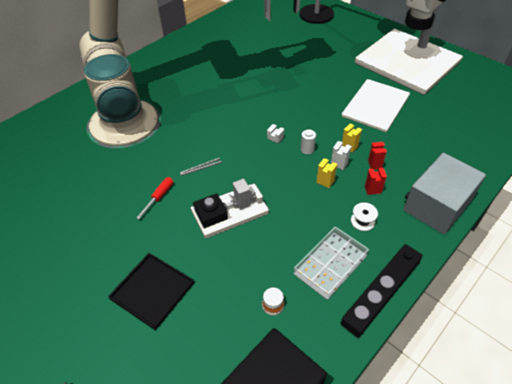

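The top view shows the comparator at (275,213), its housing and button at (294,218) and the master at (262,205). The tray is at (380,203), the tall grey spacer at (146,171) between two yellow ones, the short spacer at (159,252) and the standoff at (149,211).

```bash
cat > h.py <<'E'
import numpy as np, cv2
from scipy.spatial.transform import Rotation as R
from plant import get_state, optics, r
def cloud(n, name=None):
    c=optics.camera(n); z=c["range_z"]; K=c["mtx"]; v,u=np.mgrid[:384,:512]
    p=np.stack([(u-K[0,2])/K[0,0]*z,-(v-K[1,2])/K[1,1]*z,-z],-1)
    P=p@R.from_quat(c["orientation"]).as_matrix().T+c["origin"]; P[z==0]=np.nan
    if name: cv2.imwrite(f"pics/{name}.png",c["img"])
    return c["img"],P
def rect(pts):
    (c,s,a)=cv2.minAreaRect(pts[:,:2].astype(np.float32)*1000); return np.round(c,1),np.round(s,1),round(a,1)
def tcp():
    s=get_state(); return s["position"],R.from_quat(s["ee_rot"]).as_matrix()
def go(goal,ydir=None):
    """slide in tool axes to world goal (tool down), and turn about tool z so jaws (tool y) lie along world ydir angle (rad)"""
    p,M=tcp(); d=M.T@(np.array(goal)-p); out=[np.round(d,4)]
    # rotation to pointing straight down with desired y
    if ydir is None: ydir=np.arctan2(M[1,1],M[0,1])
    best=None
    for k in(0,np.pi):
        y=np.array([np.cos(ydir+k),np.sin(ydir+k),0]); z=np.array([0,0,-1.]); T=np.stack([np.cross(y,z),y,z],1)
        rv=R.from_matrix(M.T@T).as_rotvec()
        out.append(np.round(rv,4))
    s=get_state(); print("slide/rots",*out,"pos",np.round(p,4),"j6",round(s["joint_positions"][5],3),"w",round(s["gripper_width"],4),"F",np.round(s["wrist_force"],1),"t",round(s["clock"],2))
E
python3 - <<'E'
from h import *
img,P=cloud("top"); hsv=cv2.cvtColor(img,cv2.COLOR_BGR2HSV)
def box(u0,v0,u1,v1,m,lab):
    mm=np.zeros(m.shape,bool); mm[v0:v1,u0:u1]=True; mm&=m
    n,L,st,_=cv2.connectedComponentsWithStats(mm.astype(np.uint8)); 
    if n<2: print(lab,"none"); return
    k=1+np.argmax(st[1:,4]); q=P[L==k]; print(lab,len(q),"z",np.round(np.percentile(q[:,2],[5,50,95])*1000),"rect",*rect(q))
Z=P[...,2]; sat=hsv[...,1]<90; val=hsv[...,2]
print("table",np.nanmedian(Z[280:350,300:400]))
box(225,175,325,250,(Z>.012)&(Z<.13),"comp")
box(225,175,325,250,(Z>.08)&(Z<.1),"master")
box(225,175,325,250,(Z>.05)&(Z<.06),"housing")
box(225,175,325,250,(Z>.073)&(Z<.082),"button")
box(340,165,420,240,(val<60)&sat&(Z<.03),"tray")
box(340,165,420,240,(Z>.01)&(Z<.03),"traywall")
box(130,155,162,188,sat&(val>110)&(Z>.045),"spacer")
box(130,155,162,188,sat&(val>110)&(Z>.064),"spacertop")
box(140,235,175,270,sat&(val>110)&(Z>.02),"short")
box(95,160,130,195,(Z>.05),"yl1"); box(163,150,190,182,(Z>.05),"yl2")
box(130,195,165,225,(Z>.04),"standoff")
E
```

```text
table -0.0009924791686269918
comp 2571 z [17. 37. 88.] rect [507.8 -30.6] [179.4 100.6] 68.8
master 212 z [86. 89. 92.] rect [521.    3.9] [31.9 39.7] 68.8
housing 554 z [52. 55. 58.] rect [488.2 -78.8] [69.9 71.2] 68.9
button 70 z [74. 77. 80.] rect [488.8 -78.6] [20.9 21.3] 44.7
tray 203 z [ 2. 11. 17.] rect [ 548.  -376.9] [136.6  21.3] 13.8
traywall 365 z [11. 15. 18.] rect [ 536.6 -315. ] [140.2 141.3] 9.8
spacer 224 z [52. 68. 71.] rect [617.1 305.4] [40.7 32.2] 11.8
spacertop 72 z [66. 69. 71.] rect [630.1 308.2] [14.1 32. ] 11.1
short 214 z [22. 34. 37.] rect [408.  265.6] [39.7 32. ] 9.9
yl1 245 z [54. 66. 71.] rect [597.2 385. ] [40.1 33.4] 2.2
yl2 220 z [54. 67. 71.] rect [628.2 225. ] [40.6 32.1] 8.7
standoff 220 z [47. 62. 71.] rect [511.5 290.2] [38.1 38.1] 51.6
```

```bash
python3 - <<'E'
from h import *
np.set_printoptions(suppress=True)
print(tcp()[1].round(3)); go([.489,-.079,.11],np.radians(-21.2))
E
```

```text
[[-0.945  0.328 -0.001]
 [ 0.328  0.945 -0.001]
 [ 0.    -0.001 -1.   ]]
slide/rots [-0.488  -0.4889  0.0954] [-0.0011  0.0009  1.607 ] [-0.0009 -0.0011 -1.5346] pos [0.1882 0.5429 0.2048] j6 -0.121 w 0.0937 F [ 0.4  0.2 -0.3] t 0.15
```

```bash
python3 -m pendant '[{"slide":[0,0,0],"rot":[0,0,0.12],"grip":0},{"slide":[0,0,0],"rot":[0,0,0.12],"grip":0},{"slide":[0,0,0],"rot":[0,0,0.12],"grip":0},{"slide":[0,0,0],"rot":[0,0,0.12],"grip":0},{"slide":[0,0,0],"rot":[0,0,0.12],"grip":0},{"slide":[0,0,0],"rot":[0,0,0.12],"grip":0},{"slide":[0,0,0],"rot":[0,0,0.12],"grip":0},{"slide":[0,0,0],"rot":[0,0,0.12],"grip":0},{"slide":[0,0,0],"rot":[0,0,0.12],"grip":0},{"slide":[0,0,0],"rot":[0,0,0.12],"grip":0},{"slide":[0,0,0],"rot":[0,0,0.12],"grip":0},{"slide":[0,0,0],"rot":[0,0,0.12],"grip":0},{"slide":[0,0,0],"rot":[0,0,0.12],"grip":0},{"slide":[0,0,0],"rot":[0,0,0.04],"grip":0}]' 20; python3 -c "
from h import *
go([.489,-.079,.12],np.radians(-21.2))"
```

```text
clock: 1.32
position: [0.1865, 0.5394, 0.1992]
ee_rot: [0.842, 0.54, -0.006, 0.003]
wrist_force: [-0.2, -0.8, 0.9]
gripper_width: 0.0043
slide/rots [-0.4343  0.5332  0.0849] [-0.0008  0.0134 -0.061 ] [2.0700e-02 1.2000e-03 3.0805e+00] pos [0.1865 0.5394 0.1992] j6 1.547 w 0.0043 F [-0.2 -0.8  0.9] t 1.32
```

```bash
python3 -m pendant '[{"slide":[-0.021,0.026,0],"rot":[0,0.013,-0.06],"grip":0},{"slide":[-0.021,0.026,0],"rot":[0,0,0],"grip":0},{"slide":[-0.021,0.026,0],"rot":[0,0,0],"grip":0},{"slide":[-0.021,0.026,0],"rot":[0,0,0],"grip":0},{"slide":[-0.021,0.026,0],"rot":[0,0,0],"grip":0},{"slide":[-0.021,0.026,0],"rot":[0,0,0],"grip":0},{"slide":[-0.021,0.026,0],"rot":[0,0,0],"grip":0},{"slide":[-0.021,0.026,0],"rot":[0,0,0],"grip":0},{"slide":[-0.021,0.026,0],"rot":[0,0,0],"grip":0},{"slide":[-0.021,0.026,0],"rot":[0,0,0],"grip":0},{"slide":[-0.021,0.026,0],"rot":[0,0,0],"grip":0},{"slide":[-0.021,0.026,0],"rot":[0,0,0],"grip":0},{"slide":[-0.021,0.026,0],"rot":[0,0,0],"grip":0},{"slide":[-0.021,0.026,0],"rot":[0,0,0],"grip":0},{"slide":[-0.021,0.026,0],"rot":[0,0,0],"grip":0},{"slide":[-0.021,0.026,0],"rot":[0,0,0],"grip":0},{"slide":[-0.021,0.026,0],"rot":[0,0,0],"grip":0},{"slide":[-0.021,0.026,0],"rot":[0,0,0],"grip":0},{"slide":[0,0,0],"rot":[0,0,0],"grip":0}]'; python3 -c "
from h import *
go([.489,-.079,.12],np.radians(-21.2))"
```

```text
clock: 2.9
position: [0.4953, -0.0064, 0.1933]
ee_rot: [0.823, 0.568, -0.002, 0.0]
wrist_force: [0.6, 0.4, 0.9]
gripper_width: 0.0002
slide/rots [-0.0699  0.02    0.0734] [-0.0017  0.0028  0.0073] [-4.3000e-03 -2.6000e-03 -3.1343e+00] pos [ 0.4953 -0.0064  0.1933] j6 0.212 w 0.0002 F [0.6 0.4 0.9] t 2.9
```

```bash
python3 -m pendant '[{"slide":[-0.023,0.007,0.01],"rot":[0,0,0],"grip":0},{"slide":[-0.023,0.007,0.02],"rot":[0,0,0],"grip":0},{"slide":[-0.023,0.006,0.02],"rot":[0,0,0],"grip":0},{"slide":[0,0,0.023],"rot":[0,0,0],"grip":0},{"slide":[0,0,0],"rot":[0,0,0],"grip":0},{"slide":[0,0,0],"rot":[0,0,0],"grip":0}]'; python3 -c "
from h import *
go([.489,-.079,.074],np.radians(-21.2))"
```

```text
clock: 3.4
position: [0.4901, -0.0815, 0.118]
ee_rot: [0.824, 0.566, -0.0, -0.0]
wrist_force: [1.1, -0.2, 1.1]
gripper_width: 0.0007
slide/rots [ 0.002  -0.0019  0.044 ] [-0.0011  0.0004  0.0034] [-6.0000e-04 -1.7000e-03 -3.1382e+00] pos [ 0.4901 -0.0815  0.118 ] j6 0.062 w 0.0007 F [ 1.1 -0.2  1.1] t 3.4
```

```bash
python3 -m pendant '[{"slide":[0.002,-0.002,0.015],"rot":[0,0,0],"grip":0},{"slide":[0,0,0.015],"rot":[0,0,0],"grip":0},{"slide":[0,0,0.006],"rot":[0,0,0],"grip":0},{"slide":[0,0,0.003],"rot":[0,0,0],"grip":0},{"slide":[0,0,0.003],"rot":[0,0,0],"grip":0},{"slide":[0,0,0.002],"rot":[0,0,0],"grip":0},{"slide":[0,0,0],"rot":[0,0,0],"grip":0}]'; python3 -c "
from h import *
go([.489,-.079,.072],np.radians(-21.2))"
```

```text
clock: 3.98
position: [0.4932, -0.0756, 0.0793]
ee_rot: [0.823, 0.568, 0.003, 0.003]
wrist_force: [-0.7, -0.6, 0.5]
gripper_width: 0.0002
slide/rots [-0.0047 -0.0028  0.0073] [ 0.0085 -0.0017  0.0084] [ 2.7000e-03  1.3300e-02 -3.1331e+00] pos [ 0.4932 -0.0756  0.0793] j6 0.068 w 0.0002 F [-0.7 -0.6  0.5] t 3.98
```

```bash
python3 -m pendant '[{"slide":[-0.004,-0.002,0.003],"rot":[0.008,0,0.008],"grip":0},{"slide":[0,0,0.003],"rot":[0,0,0],"grip":0},{"slide":[0,0,0.002],"rot":[0,0,0],"grip":0},{"slide":[0,0,0.001],"rot":[0,0,0],"grip":0},{"slide":[0,0,0],"rot":[0,0,0],"grip":0}]'; python3 -c "
from h import *
go([.489,-.079,.072],np.radians(-21.2))"
```

```text
clock: 4.4
position: [0.491, -0.0789, 0.0725]
ee_rot: [0.825, 0.565, 0.002, 0.001]
wrist_force: [-1.8, 0.5, 4.7]
gripper_width: 0.0
slide/rots [-0.0008 -0.0018  0.0005] [ 0.0032 -0.0027 -0.0007] [-0.0043 -0.005   3.1409] pos [ 0.491  -0.0789  0.0725] j6 0.068 w 0.0 F [-1.8  0.5  4.7] t 4.4
```

```bash
python3 -m pendant '[{"slide":[0,0,0.0015],"rot":[0,0,0],"grip":0},{"slide":[0,0,0.0015],"rot":[0,0,0],"grip":0},{"slide":[0,0,0.001],"rot":[0,0,0],"grip":0},{"slide":[0,0,0],"rot":[0,0,0],"grip":0}]'; python3 -c "
from h import *
go([.489,-.079,.072],np.radians(-21.2))"
```

```text
clock: 4.73
position: [0.4909, -0.0789, 0.0729]
ee_rot: [0.825, 0.565, 0.003, 0.001]
wrist_force: [-1.7, 0.4, 4.7]
gripper_width: 0.0001
slide/rots [-0.0008 -0.0018  0.0009] [ 0.0045 -0.003  -0.0009] [-0.0048 -0.0071  3.1407] pos [ 0.4909 -0.0789  0.0729] j6 0.068 w 0.0001 F [-1.7  0.4  4.7] t 4.73
```

```bash
python3 -m pendant '[{"slide":[0,0,0.005],"rot":[0,0,0],"grip":0},{"slide":[0,0,0.005],"rot":[0,0,0],"grip":0}]'; python3 -m pendant '[{"slide":[0,0,0.005],"rot":[0,0,0],"grip":0},{"slide":[0,0,0.005],"rot":[0,0,0],"grip":0}]'
```

```text
clock: 4.9
position: [0.4915, -0.079, 0.0712]
ee_rot: [0.825, 0.565, 0.003, 0.002]
wrist_force: [-14.1, 4.0, 55.1]
gripper_width: 0.0005
clock: 5.07
position: [0.4914, -0.079, 0.0715]
ee_rot: [0.825, 0.565, 0.004, 0.003]
wrist_force: [-10.0, 2.4, 37.0]
gripper_width: 0.0006
```

The button is bottomed: the force rose sharply at the 6 mm stop, harder than I wanted. Now going up and over the master.

```bash
python3 -m pendant '[{"slide":[0,0,-0.01],"rot":[0,0,0],"grip":0},{"slide":[0,0,-0.025],"rot":[0,0,0],"grip":0.094},{"slide":[0,0,-0.025],"rot":[0,0,0],"grip":0.094},{"slide":[0,0,-0.01],"rot":[0,0,0],"grip":0.094},{"slide":[0.022,0,0],"rot":[0,0,0],"grip":0.094},{"slide":[0.022,0,0],"rot":[0,0,0],"grip":0.094},{"slide":[0.022,0,0],"rot":[0,0,0],"grip":0.094},{"slide":[0.02,0,0],"rot":[0,0,0],"grip":0.094},{"slide":[0,0,0],"rot":[0,0,0],"grip":0.094},{"slide":[0,0,0],"rot":[0,0,0],"grip":0.094}]'; python3 -c "
from h import *
go([.521,.004,.042],np.radians(-21.2))
cloud('wrist','w1')"
```

```text
clock: 5.9
position: [0.5259, 0.001, 0.1487]
ee_rot: [0.826, 0.564, 0.007, 0.009]
wrist_force: [-0.1, -0.2, 0.6]
gripper_width: 0.0573
slide/rots [ 0.0009 -0.0081  0.1065] [ 0.0236 -0.0013 -0.0026] [-2.1000e-03 -3.7000e-02  3.1388e+00] pos [0.5259 0.001  0.1487] j6 0.247 w 0.0573 F [-0.1 -0.2  0.6] t 5.9
```

View pics/w1.png

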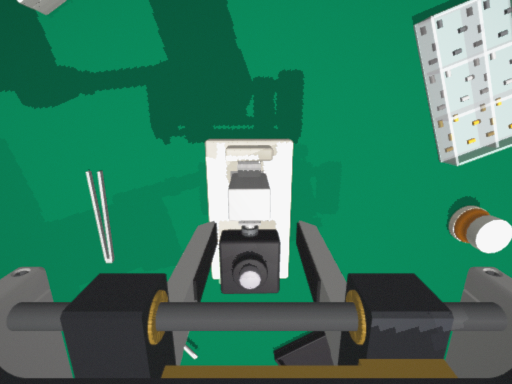

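The wrist view shows the master (249,197) standing in the seat, square in the image, with the button up at (250,280). The fingers at (195,255) and (310,255) are still opening, on either side of the block.

```bash
python3 -m pendant '[{"slide":[0.001,-0.008,0],"rot":[0.023,0,0],"grip":0.094},{"slide":[0,0,0],"rot":[0,0,0],"grip":0.094},{"slide":[0,0,0],"rot":[0,0,0],"grip":0.094},{"slide":[0,0,0.015],"rot":[0,0,0],"grip":0.094},{"slide":[0,0,0.02],"rot":[0,0,0],"grip":0.094}]'; python3 -c "
from h import *
go([.521,.004,.042],np.radians(-21.2))"
```

```text
clock: 6.37
position: [0.5197, 0.0011, 0.1156]
ee_rot: [0.827, 0.562, 0.002, 0.002]
wrist_force: [-0.4, -0.2, 0.1]
gripper_width: 0.0927
slide/rots [ 0.0031 -0.0003  0.0736] [ 0.0054 -0.0018 -0.007 ] [-2.8000e-03 -8.5000e-03  3.1346e+00] pos [0.5197 0.0011 0.1156] j6 0.245 w 0.0927 F [-0.4 -0.2  0.1] t 6.37
```

```bash
python3 -m pendant '[{"slide":[0.003,0,0.02],"rot":[0.005,0,-0.007],"grip":0.094},{"slide":[0,0,0.02],"rot":[0,0,0],"grip":0.094},{"slide":[0,0,0.018],"rot":[0,0,0],"grip":0.094},{"slide":[0,0,0.008],"rot":[0,0,0],"grip":0.094},{"slide":[0,0,0],"rot":[0,0,0],"grip":0.094},{"slide":[0,0,0],"rot":[0,0,0],"grip":0.094}]'; python3 -c "
from h import *
go([.521,.004,.042],np.radians(-21.2))"
```

```text
clock: 6.87
position: [0.5183, 0.0001, 0.0448]
ee_rot: [0.827, 0.563, -0.001, -0.001]
wrist_force: [0.1, -0.5, -0.3]
gripper_width: 0.0939
slide/rots [0.0046 0.0011 0.0028] [-0.0036  0.0003 -0.0052] [5.0000e-04 5.7000e-03 3.1364e+00] pos [5.183e-01 1.000e-04 4.480e-02] j6 0.24 w 0.0939 F [ 0.1 -0.5 -0.3] t 6.87
```

```bash
python3 -m pendant '[{"slide":[0.0045,0.001,0.002],"rot":[-0.003,0,-0.005],"grip":0.094},{"slide":[0,0,0],"rot":[0,0,0],"grip":0.03},{"slide":[0,0,0],"rot":[0,0,0],"grip":0.03},{"slide":[0,0,0],"rot":[0,0,0],"grip":0.03},{"slide":[0,0,0],"rot":[0,0,0],"grip":0.03},{"slide":[0,0,0],"rot":[0,0,0],"grip":0.03},{"slide":[0,0,0],"rot":[0,0,0],"grip":0.03},{"slide":[0,0,0],"rot":[0,0,0],"grip":0.03},{"slide":[0,0,0],"rot":[0,0,0],"grip":0.03},{"slide":[0,0,0],"rot":[0,0,0],"grip":0.03},{"slide":[0,0,0],"rot":[0,0,0],"grip":0.03},{"slide":[0,0,0],"rot":[0,0,0],"grip":0.03}]' 45; python3 -c "
from h import *
go([.521,.004,.2],np.radians(-21.2))"
```

```text
clock: 7.87
position: [0.5215, 0.0049, 0.0473]
ee_rot: [0.825, 0.565, 0.001, 0.0]
wrist_force: [-1.0, 0.7, 1.7]
gripper_width: 0.0396
slide/rots [-0.0008  0.0002 -0.1527] [ 0.0021 -0.0017 -0.0007] [-2.6000e-03 -3.4000e-03  3.1409e+00] pos [0.5215 0.0049 0.0473] j6 0.245 w 0.0396 F [-1.   0.7  1.7] t 7.87
```

```bash
python3 -m pendant '[{"slide":[0,0,-0.006],"rot":[0,0,0],"grip":0.03},{"slide":[0,0,-0.012],"rot":[0,0,0],"grip":0.03},{"slide":[0,0,-0.02],"rot":[0,0,0],"grip":0.03},{"slide":[0,0,-0.02],"rot":[0,0,0],"grip":0.03},{"slide":[0,0,-0.02],"rot":[0,0,0],"grip":0.03},{"slide":[0,0,-0.015],"rot":[0,0,0],"grip":0.03},{"slide":[0,0,-0.008],"rot":[0,0,0],"grip":0.03},{"slide":[0,0,0],"rot":[0,0,0],"grip":0.03}]'; python3 -c "
from h import *
go([.537,-.315,.16],np.radians(-21.2))"
```

```text
clock: 8.53
position: [0.5164, 0.0052, 0.1442]
ee_rot: [0.825, 0.565, -0.005, -0.005]
wrist_force: [1.2, -0.2, -6.4]
gripper_width: 0.0394
slide/rots [-0.291  0.135 -0.017] [-0.0133  0.0021 -0.0008] [0.0033 0.0209 3.1407] pos [0.5164 0.0052 0.1442] j6 0.245 w 0.0394 F [ 1.2 -0.2 -6.4] t 8.53
```

```bash
python3 -m pendant '[{"slide":[-0.01,0.005,-0.002],"rot":[-0.013,0,0],"grip":0.03},{"slide":[-0.02,0.009,-0.002],"rot":[0,0,0],"grip":0.03},{"slide":[-0.022,0.01,-0.002],"rot":[0,0,0],"grip":0.03},{"slide":[-0.022,0.01,-0.002],"rot":[0,0,0],"grip":0.03},{"slide":[-0.022,0.01,-0.002],"rot":[0,0,0],"grip":0.03},{"slide":[-0.022,0.01,-0.002],"rot":[0,0,0],"grip":0.03},{"slide":[-0.022,0.01,-0.002],"rot":[0,0,0],"grip":0.03},{"slide":[-0.022,0.01,0],"rot":[0,0,0],"grip":0.03},{"slide":[-0.022,0.01,0],"rot":[0,0,0],"grip":0.03},{"slide":[-0.022,0.01,0],"rot":[0,0,0],"grip":0.03},{"slide":[-0.022,0.01,0],"rot":[0,0,0],"grip":0.03},{"slide":[-0.022,0.01,0],"rot":[0,0,0],"grip":0.03},{"slide":[-0.022,0.01,0],"rot":[0,0,0],"grip":0.03},{"slide":[-0.012,0.006,0],"rot":[0,0,0],"grip":0.03},{"slide":[0,0,0],"rot":[0,0,0],"grip":0.03},{"slide":[0,0,0],"rot":[0,0,0],"grip":0.03}]'; python3 -c "
from h import *
go([.537,-.315,.032],np.radians(-21.2))"
```

```text
clock: 9.87
position: [0.5186, -0.3266, 0.1327]
ee_rot: [0.825, 0.565, -0.013, -0.012]
wrist_force: [0.4, 0.2, -8.0]
gripper_width: 0.04
slide/rots [0.0183 0.0165 0.1001] [-0.0355  0.008   0.0014] [-0.0125 -0.0557 -3.1397] pos [ 0.5186 -0.3266  0.1327] j6 -0.29 w 0.04 F [ 0.4  0.2 -8. ] t 9.87
```

```bash
python3 -m pendant '[{"slide":[0.009,0.008,0.01],"rot":[-0.02,0.005,0],"grip":0.03},{"slide":[0.009,0.008,0.02],"rot":[-0.015,0,0],"grip":0.03},{"slide":[0,0,0.02],"rot":[0,0,0],"grip":0.03},{"slide":[0,0,0.018],"rot":[0,0,0],"grip":0.03},{"slide":[0,0,0.01],"rot":[0,0,0],"grip":0.03},{"slide":[0,0,0],"rot":[0,0,0],"grip":0.03},{"slide":[0,0,0],"rot":[0,0,0],"grip":0.03}]'; python3 -c "
from h import *
go([.537,-.315,.032],np.radians(-21.2))"
```

```text
clock: 10.45
position: [0.5371, -0.3059, 0.0493]
ee_rot: [0.824, 0.567, -0.001, -0.004]
wrist_force: [0.2, -0.0, -7.3]
gripper_width: 0.04
slide/rots [-0.0085  0.0033  0.0173] [-0.0076 -0.0031  0.0049] [ 0.0048 -0.0119 -3.1367] pos [ 0.5371 -0.3059  0.0493] j6 -0.266 w 0.04 F [ 0.2 -0.  -7.3] t 10.45
```

```bash
python3 -m pendant '[{"slide":[-0.008,0.003,0.005],"rot":[-0.007,-0.003,0],"grip":0.03},{"slide":[0,0,0.004],"rot":[0,0,0],"grip":0.03},{"slide":[0,0,0.003],"rot":[0,0,0],"grip":0.03},{"slide":[0,0,0.003],"rot":[0,0,0],"grip":0.03},{"slide":[0,0,0.003],"rot":[0,0,0],"grip":0.03}]'; python3 -c "
from h import *
go([.537,-.315,.032],np.radians(-21.2))"
```

```text
clock: 10.87
position: [0.5394, -0.3166, 0.0342]
ee_rot: [0.824, 0.567, 0.001, 0.004]
wrist_force: [-0.8, -0.8, -6.3]
gripper_width: 0.0396
slide/rots [ 0.0006 -0.0029  0.0022] [0.0074 0.0023 0.0056] [-0.0036  0.0116 -3.136 ] pos [ 0.5394 -0.3166  0.0342] j6 -0.277 w 0.0396 F [-0.8 -0.8 -6.3] t 10.87
```

```bash
python3 -m pendant '[{"slide":[0,0,0.002],"rot":[0.007,0.002,0],"grip":0.03},{"slide":[0,0,0.002],"rot":[0,0,0],"grip":0.03},{"slide":[0,0,0.002],"rot":[0,0,0],"grip":0.03}]'; python3 -c "
from h import *
go([.537,-.315,.032],np.radians(-21.2))"
```

```text
clock: 11.12
position: [0.5395, -0.317, 0.0313]
ee_rot: [0.824, 0.567, 0.0, 0.0]
wrist_force: [-3.9, 3.2, 10.7]
gripper_width: 0.0399
slide/rots [ 0.0009 -0.003  -0.0007] [0.0005 0.0002 0.0051] [-2.0000e-04  8.0000e-04 -3.1365e+00] pos [ 0.5395 -0.317   0.0313] j6 -0.277 w 0.0399 F [-3.9  3.2 10.7] t 11.12
```

```bash
python3 -m pendant '[{"slide":[0,0,0],"rot":[0,0,0],"grip":0.06},{"slide":[0,0,0],"rot":[0,0,0],"grip":0.08},{"slide":[0,0,0],"rot":[0,0,0],"grip":0.094},{"slide":[0,0,0],"rot":[0,0,0],"grip":0.094},{"slide":[0,0,0],"rot":[0,0,0],"grip":0.094},{"slide":[0,0,-0.015],"rot":[0,0,0],"grip":0.094},{"slide":[0,0,-0.03],"rot":[0,0,0],"grip":0.094},{"slide":[0,0,-0.03],"rot":[0,0,0],"grip":0.094},{"slide":[0,0,-0.03],"rot":[0,0,0],"grip":0.094},{"slide":[0,0,-0.03],"rot":[0,0,0],"grip":0.094},{"slide":[0,0,-0.01],"rot":[0,0,0],"grip":0.094}]'; python3 -c "
from h import *
go([.617,.3055,.2],np.radians(11.8))
img,P=cloud('top','t1'); Z=P[...,2]; m=np.zeros(Z.shape,bool); m[150:250,335:425]=1; m&=(Z>.05)&(Z<.09)
q=P[m]; print(len(q),np.percentile(q[:,2],[5,50,95])); print(rect(P[m&(Z>.07)]))
"
```

```text
clock: 12.03
position: [0.5412, -0.3183, 0.1838]
ee_rot: [0.824, 0.567, 0.001, 0.003]
wrist_force: [-0.1, 0.4, -0.2]
gripper_width: 0.094
slide/rots [ 0.6098 -0.1518 -0.018 ] [ 0.0052  0.0032 -0.571 ] [ 0.0043 -0.0068  2.5705] pos [ 0.5412 -0.3183  0.1838] j6 -0.277 w 0.094 F [-0.1  0.4 -0.2] t 12.03
258 [0.05410898 0.07249906 0.07579277]
(array([ 539.7, -316.8]), array([32.9, 40.2]), 71.1)
```

```bash
python3 -m pendant '[{"slide":[0.015,-0.004,-0.002],"rot":[0.005,0.003,0],"grip":0.094},{"slide":[0.033,-0.008,-0.001],"rot":[0,0,0],"grip":0.094},{"slide":[0.033,-0.008,-0.001],"rot":[0,0,0],"grip":0.094},{"slide":[0.033,-0.008,-0.001],"rot":[0,0,0],"grip":0.094},{"slide":[0.033,-0.008,-0.001],"rot":[0,0,0],"grip":0.094},{"slide":[0.033,-0.008,-0.001],"rot":[0,0,0],"grip":0.094},{"slide":[0.033,-0.008,-0.001],"rot":[0,0,0],"grip":0.094},{"slide":[0.033,-0.008,-0.001],"rot":[0,0,0],"grip":0.094},{"slide":[0.033,-0.008,-0.001],"rot":[0,0,0],"grip":0.094},{"slide":[0.033,-0.008,-0.001],"rot":[0,0,0],"grip":0.094},{"slide":[0.033,-0.008,-0.001],"rot":[0,0,0],"grip":0.094},{"slide":[0.033,-0.008,-0.001],"rot":[0,0,0],"grip":0.094},{"slide":[0.033,-0.008,-0.001],"rot":[0,0,0],"grip":0.094},{"slide":[0.033,-0.008,-0.001],"rot":[0,0,0],"grip":0.094},{"slide":[0.033,-0.008,-0.001],"rot":[0,0,0],"grip":0.094},{"slide":[0.033,-0.008,-0.001],"rot":[0,0,0],"grip":0.094},{"slide":[0.033,-0.008,-0.001],"rot":[0,0,0],"grip":0.094},{"slide":[0.015,-0.005,0],"rot":[0,0,0],"grip":0.094},{"slide":[0,0,0],"rot":[0,0,0],"grip":0.094}]'; python3 -m pendant '[{"slide":[0,0,0],"rot":[0,0,-0.12],"grip":0.094},{"slide":[0,0,0],"rot":[0,0,-0.12],"grip":0.094},{"slide":[0,0,0],"rot":[0,0,-0.12],"grip":0.094},{"slide":[0,0,0],"rot":[0,0,-0.12],"grip":0.094},{"slide":[0,0,0],"rot":[0,0,-0.06],"grip":0.094},{"slide":[0,0,0],"rot":[0,0,0],"grip":0.094},{"slide":[0,0,0],"rot":[0,0,0],"grip":0.094}]'; python3 -c "
from h import *
go([.617,.3055,.15],np.radians(11.8))
"
```

```text
clock: 13.67
position: [0.5881, 0.2963, 0.1622]
ee_rot: [0.824, 0.566, -0.025, -0.025]
wrist_force: [-0.1, -0.2, 0.1]
gripper_width: 0.0941
clock: 14.25
position: [0.5759, 0.2929, 0.1477]
ee_rot: [0.634, 0.772, -0.03, -0.038]
wrist_force: [-0.7, 0.2, 0.4]
gripper_width: 0.0942
slide/rots [ 0.0044  0.0424 -0.0062] [-0.0945 -0.0201 -0.0097] [-0.0314  0.1479  3.1283] pos [0.5759 0.2929 0.1477] j6 0.14 w 0.0942 F [-0.7  0.2  0.4] t 14.25
```

```bash
python3 -m pendant '[{"slide":[0.002,0.02,-0.003],"rot":[-0.05,-0.01,-0.01],"grip":0.094},{"slide":[0.002,0.02,-0.003],"rot":[-0.045,-0.01,0],"grip":0.094},{"slide":[0,0,0],"rot":[0,0,0],"grip":0.094},{"slide":[0,0,0],"rot":[0,0,0],"grip":0.094}]'; python3 -c "
from h import *
go([.617,.3055,.05],np.radians(11.8))
img,P=cloud('wrist','w2'); Z=P[...,2]; s=cv2.cvtColor(img,cv2.COLOR_BGR2HSV)[...,1]
m=(Z>.05)&(Z<.075)&(s<80)&(np.hypot(P[...,0]-.617,P[...,1]-.3055)<.035); print(m.sum(),rect(P[m]))
"
```

```text
clock: 14.58
position: [0.6122, 0.3017, 0.1472]
ee_rot: [0.634, 0.774, -0.003, -0.001]
wrist_force: [0.1, 0.3, 0.1]
gripper_width: 0.094
slide/rots [0.0031 0.006  0.0971] [-0.0057  0.0025 -0.0077] [0.004  0.0089 3.1339] pos [0.6122 0.3017 0.1472] j6 0.159 w 0.094 F [0.1 0.3 0.1] t 14.58
1330 (array([617. , 305.5]), array([39.8, 32.8]), 11.0)
```

View pics/w2.png

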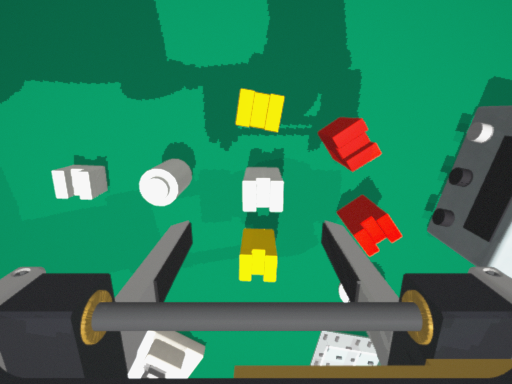

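The wrist view shows the wanted grey grooved spacer at (263,190), between the yellow ones at (260,110) and (258,258). The fingers have a clear drop on both sides; the nearest red block starts at (340,205).

```bash
python3 -m pendant '[{"slide":[0.003,0.006,0],"rot":[-0.006,0.002,-0.004],"grip":0.075},{"slide":[0,0,0.01],"rot":[0,0,0],"grip":0.075},{"slide":[0,0,0.02],"rot":[0,0,0],"grip":0.075},{"slide":[0,0,0],"rot":[0,0,0],"grip":0.075},{"slide":[0,0,0],"rot":[0,0,0],"grip":0.075}]'; python3 -c "
from h import *
go([.617,.3055,.03],np.radians(11.5))
"
```

```text
clock: 15.05
position: [0.6162, 0.3049, 0.1149]
ee_rot: [0.633, 0.774, -0.001, -0.001]
wrist_force: [-0.1, 1.0, 0.2]
gripper_width: 0.0749
slide/rots [0.0005 0.0011 0.0849] [-0.003  -0.     -0.0006] [-0.      0.0047  3.141 ] pos [0.6162 0.3049 0.1149] j6 0.158 w 0.0749 F [-0.1  1.   0.2] t 15.05
```

```bash
python3 -m pendant '[{"slide":[0,0.001,0.015],"rot":[-0.003,0,0],"grip":0.075},{"slide":[0,0,0.02],"rot":[0,0,0],"grip":0.075},{"slide":[0,0,0.02],"rot":[0,0,0],"grip":0.075},{"slide":[0,0,0.018],"rot":[0,0,0],"grip":0.075},{"slide":[0,0,0.008],"rot":[0,0,0],"grip":0.075},{"slide":[0,0,0],"rot":[0,0,0],"grip":0.075},{"slide":[0,0,0],"rot":[0,0,0],"grip":0.075}]'; python3 -c "
from h import *
go([.617,.3055,.03],np.radians(11.5))
"
```

```text
clock: 15.63
position: [0.6191, 0.3055, 0.0349]
ee_rot: [0.633, 0.774, 0.002, 0.001]
wrist_force: [0.3, 0.1, 0.6]
gripper_width: 0.075
slide/rots [ 0.0004 -0.0021  0.0049] [ 0.004  -0.001  -0.0018] [-1.6000e-03 -6.2000e-03  3.1398e+00] pos [0.6191 0.3055 0.0349] j6 0.158 w 0.075 F [0.3 0.1 0.6] t 15.63
```

```bash
python3 -m pendant '[{"slide":[0,-0.002,0.004],"rot":[0.004,0,-0.002],"grip":0.075},{"slide":[0,0,0],"rot":[0,0,0],"grip":0.03},{"slide":[0,0,0],"rot":[0,0,0],"grip":0.03},{"slide":[0,0,0],"rot":[0,0,0],"grip":0.03},{"slide":[0,0,0],"rot":[0,0,0],"grip":0.03},{"slide":[0,0,0],"rot":[0,0,0],"grip":0.03},{"slide":[0,0,0],"rot":[0,0,0],"grip":0.03},{"slide":[0,0,0],"rot":[0,0,0],"grip":0.03},{"slide":[0,0,0],"rot":[0,0,0],"grip":0.03}]' 45; python3 -c "
from h import *
go([.521,.004,.2],np.radians(-21.2))
"
```

```text
clock: 16.38
position: [0.6195, 0.3061, 0.0361]
ee_rot: [0.633, 0.775, 0.003, 0.001]
wrist_force: [-1.1, 0.7, -0.9]
gripper_width: 0.0397
slide/rots [-0.276  -0.1558 -0.1656] [ 0.0061 -0.0042  0.5712] [ 0.0055  0.0081 -2.5703] pos [0.6195 0.3061 0.0361] j6 0.156 w 0.0397 F [-1.1  0.7 -0.9] t 16.38
```

```bash
python3 -m pendant '[{"slide":[0,0,-0.01],"rot":[0,0,0],"grip":0.03},{"slide":[0,0,-0.02],"rot":[0,0,0],"grip":0.03},{"slide":[0,0,-0.03],"rot":[0,0,0],"grip":0.03},{"slide":[0,0,-0.03],"rot":[0,0,0],"grip":0.03},{"slide":[0,0,-0.03],"rot":[0,0,0],"grip":0.03},{"slide":[0,0,-0.02],"rot":[0,0,0],"grip":0.03},{"slide":[0,0,-0.01],"rot":[0,0,0.06],"grip":0.03},{"slide":[0,0,0],"rot":[0,0,0.12],"grip":0.03},{"slide":[0,0,0],"rot":[0,0,0.12],"grip":0.03},{"slide":[0,0,0],"rot":[0,0,0.12],"grip":0.03},{"slide":[0,0,0],"rot":[0,0,0.1],"grip":0.03},{"slide":[0,0,0],"rot":[0,0,0.04],"grip":0.03},{"slide":[0,0,0],"rot":[0,0,0],"grip":0.03}]'; python3 -c "
from h import *
go([.521,.004,.16],np.radians(-21.2))
"
```

```text
clock: 17.47
position: [0.6158, 0.3045, 0.1954]
ee_rot: [0.83, 0.558, 0.0, -0.0]
wrist_force: [0.8, 0.0, -2.7]
gripper_width: 0.0396
slide/rots [-0.3142  0.0252  0.035 ] [-0.0003 -0.0011 -0.0157] [-1.8000e-03  5.0000e-04  3.1259e+00] pos [0.6158 0.3045 0.1954] j6 0.743 w 0.0396 F [ 0.8  0.  -2.7] t 17.47
```

```bash
python3 -m pendant '[{"slide":[-0.01,0.001,0],"rot":[0,0,-0.015],"grip":0.03},{"slide":[-0.02,0.002,0],"rot":[0,0,0],"grip":0.03},{"slide":[-0.025,0.002,0],"rot":[0,0,0],"grip":0.03},{"slide":[-0.025,0.002,0],"rot":[0,0,0],"grip":0.03},{"slide":[-0.025,0.002,0],"rot":[0,0,0],"grip":0.03},{"slide":[-0.025,0.002,0.002],"rot":[0,0,0],"grip":0.03},{"slide":[-0.025,0.002,0.002],"rot":[0,0,0],"grip":0.03},{"slide":[-0.025,0.002,0.002],"rot":[0,0,0],"grip":0.03},{"slide":[-0.025,0.002,0.002],"rot":[0,0,0],"grip":0.03},{"slide":[-0.025,0.002,0.002],"rot":[0,0,0],"grip":0.03},{"slide":[-0.025,0.002,0.002],"rot":[0,0,0],"grip":0.03},{"slide":[-0.025,0.002,0.002],"rot":[0,0,0],"grip":0.03},{"slide":[-0.015,0.001,0.002],"rot":[0,0,0],"grip":0.03},{"slide":[0,0,0],"rot":[0,0,0],"grip":0.03},{"slide":[0,0,0],"rot":[0,0,0],"grip":0.03}]'; python3 -c "
from h import *
go([.521,.004,.13],np.radians(-21.2))
"
```

```text
clock: 18.72
position: [0.5274, 0.0093, 0.179]
ee_rot: [0.818, 0.575, -0.0, -0.001]
wrist_force: [-0.1, 0.1, -2.8]
gripper_width: 0.0395
slide/rots [-0.0072 -0.0042  0.049 ] [-0.0018 -0.001   0.0242] [ 1.6000e-03 -2.8000e-03 -3.1173e+00] pos [0.5274 0.0093 0.179 ] j6 0.23 w 0.0395 F [-0.1  0.1 -2.8] t 18.72
```

```bash
python3 -m pendant '[{"slide":[-0.007,-0.004,0.01],"rot":[-0.002,-0.001,0.024],"grip":0.03},{"slide":[0,0,0.02],"rot":[0,0,0],"grip":0.03},{"slide":[0,0,0.015],"rot":[0,0,0],"grip":0.03},{"slide":[0,0,0],"rot":[0,0,0],"grip":0.03},{"slide":[0,0,0],"rot":[0,0,0],"grip":0.03}]'; python3 -c "
from h import *
go([.5206,.003,.102],np.radians(-21.2)); cloud('scene','s2')
import cv2; i=cv2.imread('pics/s2.png')[140:260,150:310]; cv2.imwrite('pics/s2c.png',cv2.resize(i,None,fx=4,fy=4))
"
```

```text
clock: 19.13
position: [0.5242, 0.0077, 0.1354]
ee_rot: [0.824, 0.567, 0.003, 0.001]
wrist_force: [-0.0, 0.2, -2.7]
gripper_width: 0.0397
slide/rots [-0.0058 -0.0019  0.0333] [ 0.0054 -0.0046  0.0041] [ 0.0072  0.0084 -3.1374] pos [0.5242 0.0077 0.1354] j6 0.244 w 0.0397 F [-0.   0.2 -2.7] t 19.13
```

View pics/s2c.png

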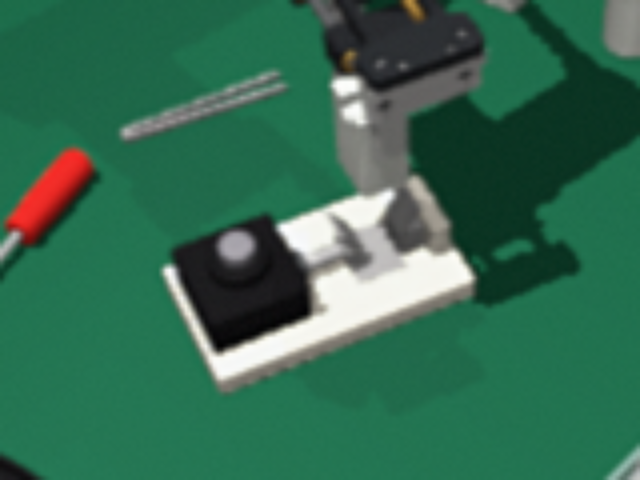

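In the scene crop the spacer is held upright at about (370,140), above the jaws at (350,240) and (405,220); the button is up at (237,250).

```bash
python3 -m pendant '[{"slide":[-0.006,-0.002,0.005],"rot":[0.005,-0.004,0.004],"grip":0.03},{"slide":[0,0,0.012],"rot":[0,0,0],"grip":0.03},{"slide":[0,0,0.008],"rot":[0,0,0],"grip":0.03},{"slide":[0,0,0],"rot":[0,0,0],"grip":0.03},{"slide":[0,0,0],"rot":[0,0,0],"grip":0.03}]'; python3 -c "
from h import *
go([.5206,.003,.056],np.radians(-21.2))
"
```

```text
clock: 19.6
position: [0.5229, 0.0033, 0.1128]
ee_rot: [0.824, 0.566, 0.002, 0.002]
wrist_force: [-0.8, -0.4, -3.0]
gripper_width: 0.0397
slide/rots [-0.0012 -0.0024  0.0568] [ 0.0061 -0.0016  0.0029] [ 2.5000e-03  9.6000e-03 -3.1386e+00] pos [0.5229 0.0033 0.1128] j6 0.24 w 0.0397 F [-0.8 -0.4 -3. ] t 19.6
```

```bash
python3 -m pendant '[{"slide":[-0.001,-0.002,0.006],"rot":[0.006,-0.001,0.003],"grip":0.03},{"slide":[0,0,0.007],"rot":[0,0,0],"grip":0.03},{"slide":[0,0,0.006],"rot":[0,0,0],"grip":0.03},{"slide":[0,0,0.005],"rot":[0,0,0],"grip":0.03},{"slide":[0,0,0],"rot":[0,0,0],"grip":0.03}]'; python3 -c "
from h import *
go([.5206,.003,.056],np.radians(-21.2))
"
```

```text
clock: 20.02
position: [0.5222, 0.0029, 0.0882]
ee_rot: [0.825, 0.565, 0.002, 0.001]
wrist_force: [1.0, 1.5, -1.6]
gripper_width: 0.0397
slide/rots [-0.0006 -0.0017  0.0322] [ 0.0034 -0.0019 -0.0008] [-3.0000e-03 -5.3000e-03  3.1408e+00] pos [0.5222 0.0029 0.0882] j6 0.242 w 0.0397 F [ 1.   1.5 -1.6] t 20.02
```

Contact with the jaw is starting. Continuing down.

```bash
python3 -m pendant '[{"slide":[0,-0.001,0.006],"rot":[0.003,-0.002,0],"grip":0.03},{"slide":[0,0,0.006],"rot":[0,0,0],"grip":0.03},{"slide":[0,0,0.005],"rot":[0,0,0],"grip":0.03}]'; python3 -c "
from h import *
go([.5206,.003,.056],np.radians(-21.2))
"
```

```text
clock: 20.27
position: [0.5236, 0.0026, 0.0741]
ee_rot: [0.825, 0.565, 0.002, 0.002]
wrist_force: [0.2, -1.7, -0.4]
gripper_width: 0.0397
slide/rots [-0.0007 -0.003   0.0181] [0.0056 0.     0.    ] [-1.0000e-04  8.9000e-03 -3.1415e+00] pos [0.5236 0.0026 0.0741] j6 0.244 w 0.0397 F [ 0.2 -1.7 -0.4] t 20.27
```

```bash
python3 -m pendant '[{"slide":[0,-0.003,0.004],"rot":[0.005,0,0],"grip":0.03},{"slide":[0,0,0.005],"rot":[0,0,0],"grip":0.03},{"slide":[0,0,0.004],"rot":[0,0,0],"grip":0.03},{"slide":[0,0,0.003],"rot":[0,0,0],"grip":0.03}]'; python3 -c "
from h import *
go([.5206,.003,.056],np.radians(-21.2))
"
```

```text
clock: 20.6
position: [0.5212, 0.0034, 0.0566]
ee_rot: [0.825, 0.565, 0.0, 0.001]
wrist_force: [0.4, 0.7, -1.7]
gripper_width: 0.04
slide/rots [-0.0006 -0.0004  0.0006] [0.0019 0.0002 0.0001] [-4.0000e-04  3.1000e-03 -3.1415e+00] pos [0.5212 0.0034 0.0566] j6 0.244 w 0.04 F [ 0.4  0.7 -1.7] t 20.6
```

```bash
python3 -m pendant '[{"slide":[0,0,0.002],"rot":[0.002,0,0],"grip":0.03},{"slide":[0,0,0.002],"rot":[0,0,0],"grip":0.03},{"slide":[0,0,0.002],"rot":[0,0,0],"grip":0.03}]'; python3 -c "
from h import *
go([.5206,.003,.056],np.radians(-21.2))
"
```

```text
clock: 20.85
position: [0.5211, 0.0035, 0.0559]
ee_rot: [0.825, 0.565, -0.0, 0.0]
wrist_force: [-4.4, 0.9, 15.2]
gripper_width: 0.0399
slide/rots [-0.0006 -0.0003 -0.0001] [0.0002 0.0003 0.0005] [-5.0000e-04  3.0000e-04 -3.1411e+00] pos [0.5211 0.0035 0.0559] j6 0.243 w 0.0399 F [-4.4  0.9 15.2] t 20.85
```

```bash
python3 -m pendant '[{"slide":[0,0,0],"rot":[0,0,0],"grip":0.055},{"slide":[0,0,0],"rot":[0,0,0],"grip":0.07},{"slide":[0,0,0],"rot":[0,0,0],"grip":0.08},{"slide":[0,0,0],"rot":[0,0,0],"grip":0.08},{"slide":[0,0,-0.01],"rot":[0,0,0],"grip":0.08},{"slide":[0,0,-0.025],"rot":[0,0,0],"grip":0.08},{"slide":[0,0,-0.03],"rot":[0,0,0],"grip":0.08},{"slide":[0,0,-0.03],"rot":[0,0,0],"grip":0.08},{"slide":[0,0,-0.03],"rot":[0,0,0],"grip":0.08},{"slide":[0,-0.03,-0.02],"rot":[0,0,0],"grip":0.08},{"slide":[0,-0.03,0],"rot":[0,0,0],"grip":0.08},{"slide":[0,-0.03,0],"rot":[0,0,0],"grip":0.08},{"slide":[0,-0.03,0],"rot":[0,0,0],"grip":0.08},{"slide":[0,-0.03,0],"rot":[0,0,0],"grip":0.08},{"slide":[0,-0.03,0],"rot":[0,0,0],"grip":0.08},{"slide":[0,0,0],"rot":[0,0,0],"grip":0.08},{"slide":[0,0,0],"rot":[0,0,0],"grip":0.08}]'; python3 - <<'E'
from h import *
go([.521,.004,.2])
for n in("top","scene"):
    img,P=cloud(n,n+"3"); Z=P[...,2]
    for lab,c,zc in(("spacer",(.521,.004),.09),("master",(.5397,-.317),.074),("button",(.489,-.079),.078)):
        m=(abs(Z-zc)<.005)&(np.hypot(P[...,0]-c[0],P[...,1]-c[1])<.04)
        if m.sum()>8: print(n,lab,m.sum(),"z",Z[m].mean().round(4),rect(P[m]))
a=cv2.imread("pics/top3.png")[160:260,220:430]; b=cv2.imread("pics/scene3.png")[150:350,90:300]
cv2.imwrite("pics/f.png",np.vstack([cv2.resize(a,(525,250)),cv2.resize(b,(525,340))]))
E
```

```text
clock: 22.27
position: [0.3475, 0.0703, 0.2122]
ee_rot: [0.825, 0.565, 0.001, 0.0]
wrist_force: [0.3, -0.2, -0.0]
gripper_width: 0.0802
slide/rots [0.0011 0.1857 0.0126] [ 0.0018 -0.0015  0.    ] [ 2.3000e-03  2.9000e-03 -3.1416e+00] pos [0.3475 0.0703 0.2122] j6 0.373 w 0.0802 F [ 0.3 -0.2 -0. ] t 22.27
top spacer 142 z 0.0891 (array([521.,   4.]), array([31.8, 39.8]), 68.8)
top master 203 z 0.0733 (array([ 539.1, -316.9]), array([32.7, 39.3]), 68.8)
top button 72 z 0.0769 (array([489. , -78.7]), array([20.9, 21.6]), 44.5)
scene spacer 132 z 0.0896 (array([520.7,   3.5]), array([32.7, 42.5]), 67.9)
scene master 240 z 0.0737 (array([ 539.6, -317.7]), array([31.7, 42.2]), 69.5)
scene button 63 z 0.0775 (array([489.1, -79.6]), array([21.4, 22.8]), 3.3)
```

View pics/f.png

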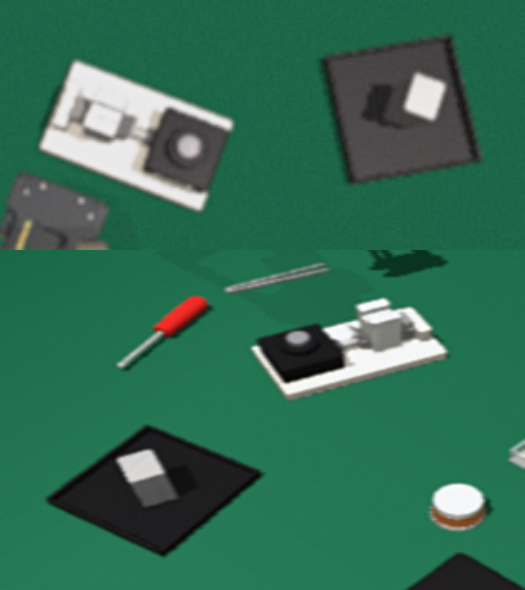

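Both views show the spacer seated squarely between the jaws, groove up, with its top at about 89 mm (90 expected). The master is upright in the tray with its top at about 73.5 mm (74 expected), the button is up, and the robot is clear.

```bash
python3 -c "
from plant import r
print(r.finish_job())"
```

```text
the job is handed in; nothing more can be done
None
```

I zeroed the comparator with the master in, stood the master in the black tray and pushed the tall grooved spacer down to the bed. I handed the job in at about 22 s; no verdict was reported.

**Last checks (both cameras):**

| Item | Found | Expected |
|---|---|---|
| Spacer position | within 1 mm of the seat centre | within 14 mm (x), 10 mm (y) |
| Spacer square | within about 1° | within 11° |
| Spacer top height | 89–90 mm | 90 mm |
| Master position | about 3 mm from the tray centre | within 52 mm |
| Master top height | about 73.5 mm | 74 mm |
| Zero button top height | about 77 mm | 78 mm, up |

The groove faces up, and the gripper was open and well clear of everything.

**One possible problem:** the wrist force briefly read about 57 N when the closed fingertips bottomed the zero button. That is below the 120 N wrist limit. It is above 40 N, but that limit is stated for the arm and the gripper's body, and only the fingertips were on the button. No other check failed or disagreed.

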